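Unbolt and roll open the vanity box

ROBOT

A 6-joint arm with a two-finger parallel gripper is mounted at the origin on the work surface. World frame = base frame: x ahead of the robot, y to its left, z up, the work surface at z = 0. Lengths are in m, angles in rad, forces in N, time in s.
With the tool pointing down it reaches from about 0.375 to 0.975 m from the base axis. Payload 3.8 kg.
Tool frame: the origin (TCP) lies midway between the tips of the shut fingers; the grasp point (between the pads) lies 19 mm behind it; z points along the fingers, y is the line along which they close (so a half turn about z gives the same grasp; the last joint's range is limited). The gripper opens to 85 mm and grips with 20 to 120 N. Pads are 22 mm wide; open, the fingers measure 114 mm over their backs; the gripper's body (76 mm by 85 mm) begins 54 mm behind the grasp point. The pads swing forward as they close: fully open they stand 13 mm farther back than shut.
Start: joints at [-1.333, 0.264, 1.604, -0, 1.274, -0.037], TCP at [0.183, -0.65, 0.231] pointing down, gripper open.
Joint ranges: [-2.63, 2.63], [-0.94, 2.18], [0.31, 2.57], [-1.31, 4.45], [0, 2.66], [-2.55, 2.55]. Speed limits (rad/s): [2.57, 2.57, 3.14, 3.14, 3.14, 3.14].

INTERFACE

Orientations are given as a rotation vector (axis times angle).
In Python, from workcell import bot, imaging gives the robot as it stands.
- The arm moves only by the tool step_arm, never from a script. Its argument "series" is a list of rows, each an object of numbers: "grip": the closure, from -1 (fully open) to 1 (shut); "x", "y", "z": the shift along the tool's x, y, z normalised to -1 to 1, where 1 is 500 mm; "ax", "ay", "az": the turn, a rotation vector about the tool's x, y, z normalised to -1 to 1, where 1 is 30 degrees. A call has 1 to 12 rows; each row is the pose to reach, as a shift and turn from the pose commanded when the call began, along the tool's axes at that moment; what a row does not reach only later rows make up. A row lasts 1/10 s, in which the tool goes at most 50 mm and 8.59 degrees, less where a joint would pass 70% of its speed; a pose out of reach is approached as far as the arm can. A call with a number of a shift or a turn outside -1 to 1 is refused whole. A call with a gripper value outside its range is refused whole. The fingers move at their own pace and stop on an object; "force" is the grip in N (left out, the last holds). Time passes only in rows, so rows that repeat a pose let the fingers close. It gives the time, the measured TCP pose, the force, the opening and the grip force at its end, in the units of the state.
- bot.read_state(): the state, without advancing time (a new reading comes with each control period).
- imaging.read_camera(name): name is "scene" or "top" or "wrist"; returns a dict with "img" (384x512x3 uint8, red, green, blue), "fx", "fy", "cx", "cy" (pixels), "R" (3x3) and "t" (3): a world point X has camera coordinates R X + t. Camera axes: x right, y down, z forward; pixel columns grow to the right and rows downward; lengths in m; the calibration is good to about 2 mm. A picture is of the moment at which its call begins. There is no depth.
- bot.finish_job(): hands the job in; it is judged then, once.
The state is a dict: "time": time; "q": joint angles; "joint_vel": joint speeds; "joint_torque": joint torques, N m; "tool_pos": TCP position; "tcp_rot": TCP orientation; "wrist_force": force on the tool from outside, world axes, zero at the start; "torque": the same for the moment, N m; "width": opening from 0.0 (shut) to 1.0 (fully open); "grip_force": force on a finger pad.
Only numpy, scipy, OpenCV 4.12 (cv2) and the standard library are available. Lean on these libraries where they do the work, as an engineer would, in place of code of your own. Each camera call takes 0.05 s, during which the arm holds its last target. There are 200 camera calls.

TASK

Unbolt the bamboo roll-top box and open it so the face brush inside can be reached: take the blue knob of the steel bolt, lift the bolt over the brass ridge, slide it away from the cover to the far end and let it drop down fully on the other side. Then roll the slatted cover all the way up and back by its white knob and let go. Do not knock over or push aside the cup, the toothbrush holder, the perfume bottle or the comb.

Things in the scene. Friction and masses are not known exactly. Their poses are not given: they have to be found in the camera images.
- unit: Fixed bamboo unit, 310 x 370 mm. Origin on the table under the cover's roll axis (along y, at z 60 mm); the front with both knobs faces -x, +y leads from the roll-top box to the bolt block, z up. Box: y -115 to 110 mm, front sill at x -118 mm up to z 78, half-round cheeks of radius 125 mm about the roll axis. Bolt block: x -165 to -25, y 110 to 245, top at z 100 mm.
- rail_mid (a point): Middle of the brown rail over the bolt, 16 mm thick, along unit y from 90 to 246 mm at unit x -115, z 262 mm; 12 mm arms at its ends run back and down at unit x -35. It is 114 mm above the blue knob's grip point and 20 mm behind it, so an upright gripper strikes it: lean the gripper back towards the front (-x) by 20 to 40 degrees. Axes as the unit's.
- ridge_top (a point): Middle of the top of the brass detent ridge on the bolt block, 12 mm wide along y (unit y 150 to 162 mm), 50 mm in x, 9 mm high. It stops the bolt's foot (14 mm wide, under the blue knob) both ways unless the bolt is lifted over 9 mm. Axes as the unit's. Dark staples bridge the bolt's bar at unit y 103 and 238 mm, 39 mm wide in x, up to z 142 mm.
- bolt (a joint): Slide of the steel bolt along the unit's +y, away from the cover, in m. 0 = locked (its tongue lies over the brass tab of the cover), 0.045 = end stop, unlocked. Locked, it has 3 mm of play before its foot meets the ridge; past 0.030 the foot can drop down behind the ridge. Friction about 1 N.
- bolt_lift (a joint): Lift of the same bolt straight up (z), in m: 0 = down on the block, 0.014 = upper stop. A light spring and its weight pull it down (3 N at rest, 5 N lifted). It must be lifted over 0.009 to pass the ridge; resting on top of the ridge reads 0.009.
- bolt_knob (a point): Grip point of the bolt's blue upright paddle knob, moves with the bolt; axes as the unit's. The paddle is 22 (x) x 16 (y) x 40 mm (z); the point is 12 mm below its top and 28 mm above the bar it stands on. Locked it lies at unit (-135, 140, 148) mm. Grip it across y; at least 24 mm are free on its cover side and 42 mm on its other side, up to the staples.
- cover (a joint): Roll of the slatted tambour cover about the unit's y axis through (0, 0, 60) mm, in rad. 0 = closed, 1.3 = stop, fully open; positive takes the front edge up and back. Blocked after about 0.05 while the bolt is locked. It stays where it is left; 5 to 7 N at the knob moves it.
- cover_knob (a point): Centre of the cover's white barrel knob (cylinder along y, 24 mm diameter, 26 mm long, flat ends to grip across y) on a 10 mm stem at the cover's front edge; axes turn with the cover. Closed it lies at unit (-143, -30, 98) mm and moves on an arc of radius 148 mm about the roll axis, to about (-1, -30, 208) mm at the stop. The cover's outside is 30 mm nearer the axis.
- steel_cup: Stainless steel cup, 74 mm diameter, 95 mm high; origin under its centre. Leave alone.
- brush_holder: Cream ceramic toothbrush holder, 72 mm diameter, 100 mm high, a toothbrush standing in it to 185 mm; origin under its centre. Leave alone.
- perfume: Closed glass perfume bottle, 45 x 28 mm, 88 mm high with its cap; origin under its centre. Leave alone.
- comb: Red plastic comb lying flat, 150 x 35 x 6 mm; origin under its centre. Leave alone.

How it is judged:
On the way, in this order (a step that is already met when the one before it is completed fails the run):
1. the bolt has been lifted over the ridge, slid clear and dropped down behind it (value of joint bolt above 0.03 m and value of joint bolt_lift below 0.003 m), for 0.2 s.
2. the cover is rolled up and back (value of joint cover above 1.1 rad), for 0.2 s.
At the end, for the whole second after the job is handed in: The bolt is more than 30 mm from its locked end and down behind the ridge (lifted under 3 mm); the cover is rolled open past 1.1 rad of its 1.3 and at rest (all of step 1 and value of joint cover above 1.1 rad and velocity of joint cover between -0.05 and 0.05 rad/s); the robot touches nothing.
It fails at once if the cup is pushed more than 30 mm or tipped over (distance of steel_cup from where it was at the start of the episode above 0.03 m or angle between steel_cup's own z axis and vertical above 0.4 rad).
It fails at once if the toothbrush holder is pushed more than 30 mm or tipped over (distance of brush_holder from where it was at the start of the episode above 0.03 m or angle between brush_holder's own z axis and vertical above 0.4 rad).
It fails at once if the perfume bottle is pushed more than 30 mm or tipped over (distance of perfume from where it was at the start of the episode above 0.03 m or angle between perfume's own z axis and vertical above 0.4 rad).
It fails at once if the comb is pushed more than 30 mm aside (distance of comb from where it was at the start of the episode above 0.03 m).
It also fails if it takes over 48 s, if anything falls off the work surface, if the arm or the gripper's body presses on something with over 40 N, if the wrist force passes 120 N, or if a joint passes its speed limit or range.

## Working session

There is one attempt and no reset: what is moved stays moved. The work goes in short steps, Python scripts to look and compute and a tool call to move; the robot and the scene stay as the last step left them, time stands still between calls to the robot, and variables do not carry over. Pictures are saved under pics/ and viewed, at most 10 in all, crops included, and the job is handed in when it is done.

Besides the shell and the picture viewer there is one more tool, called after "Emit:" as name(argument=value, ...) on one line, values as JSON. step_arm: Moves the arm, as the interface text tells. Scaled input: -1 to 1 covers 500 mm each way for a shift and 30 degrees each way for a turn. Its arguments: {"type":"object","properties":{"series":{"type":"array","items":{"type":"object","properties":{"grip":{"type":"number"},"x":{"type":"number","minimum":-1,"maximum":1},"y":{"type":"number","minimum":-1,"maximum":1},"z":{"type":"number","minimum":-1,"maximum":1},"ax":{"type":"number","minimum":-1,"maximum":1},"ay":{"type":"number","minimum":-1,"maximum":1},"az":{"type":"number","minimum":-1,"maximum":1}}}},"force":{"type":"number"}},"required":["series"]}

```bash
mkdir -p pics; ls; python3 - <<'E'
from workcell import bot, imaging
import cv2, pickle
d={}
for n in("scene","top"):
    c=imaging.read_camera(n); d[n]=c
    cv2.imwrite(f"pics/{n}0.png",cv2.resize(c["img"][:,:,::-1],(800,600),interpolation=cv2.INTER_CUBIC))
    print(n,c["fx"],c["cx"],c["cy"],c["R"],c["t"])
pickle.dump(d,open("c0.pkl","wb"))
print(bot.read_state())
E
```

```text
pics
scene 402.5958917180695 250.09236811314298 186.98203697926195 [[ 0.37032732  0.92887397 -0.00712934]
 [ 0.72944014 -0.29555108 -0.61690084]
 [-0.57513021  0.2232548  -0.7870086 ]] [-0.22552546 -0.27124185  1.51743247]
top 467.68832645786824 257.4412382183657 187.67642069933484 [[ 0.00762693 -0.99991361  0.01070569]
 [-0.99795095 -0.00829123 -0.06344408]
 [ 0.06352736 -0.01019987 -0.99792797]] [0.03263302 0.54153194 1.48548922]
{'time': 0.1, 'q': array([-1.33287735e+00,  2.64722808e-01,  1.60525010e+00,  1.06459884e-05,
        1.27372086e+00, -3.69195173e-02]), 'joint_vel': array([-0.00045702, -0.00286564, -0.00338442, -0.00100789,  0.00112693,
       -0.00034967]), 'joint_torque': array([ 4.07638718e-04, -5.16708291e+01, -3.68587267e+01, -3.53860258e-06,
        6.25687375e-03, -2.88643639e-05]), 'tool_pos': array([ 0.18301938, -0.64901476,  0.23004938]), 'tcp_rot': array([-3.10990515e+00, -4.30066450e-01,  3.15019753e-04]), 'wrist_force': array([ 1.02453998, -0.08933766,  0.33415693]), 'torque': array([ 0.04062209, -0.01162457, -0.00691304]), 'grip_force': 0.0, 'width': 0.9990719024673015}
```

View pics/scene0.png

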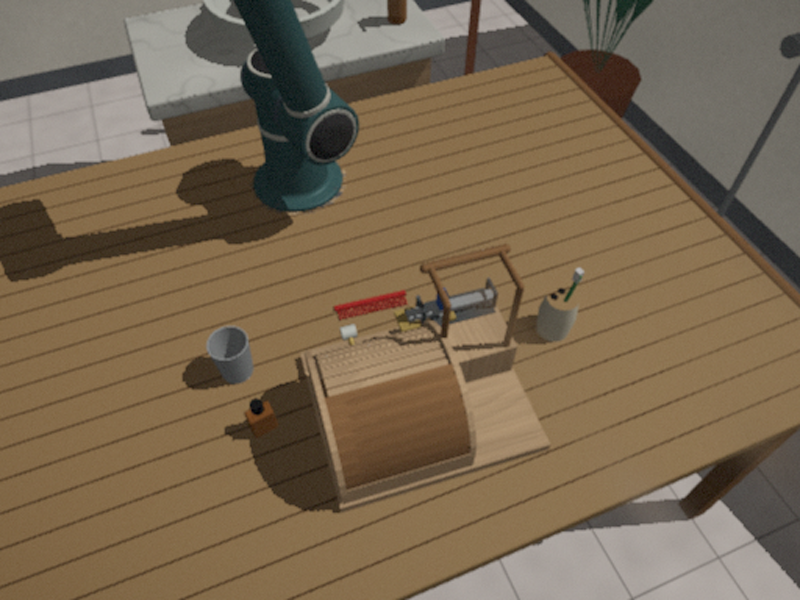

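View pics/top0.png

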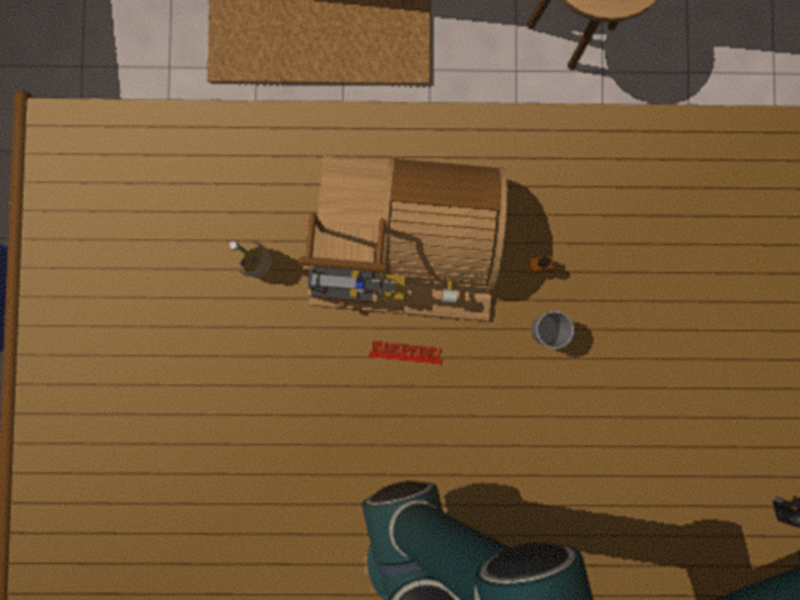

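The scene view shows the rail ends at (424,267) and (508,249), the white knob at (348,332) and the blue knob at about (441,300). The top view shows the rail at (303,261) to (385,266), the white knob at (451,296) and the blue knob at (360,285). The comb lies in front of the unit, the holder is at +y, and the cup and perfume are at -y.

```bash
cat > h.py <<'E'
import numpy as np, pickle
from scipy.spatial.transform import Rotation as Rn
from scipy.optimize import least_squares
def proj(c,X):
    p=np.asarray(c["R"])@X+np.asarray(c["t"]); return np.array([c["fx"]*p[0]/p[2]+c["cx"],c["fy"]*p[1]/p[2]+c["cy"]])
def U(p,u): 
    u=np.array(u)/1000.; c,s=np.cos(p[2]),np.sin(p[2])
    return np.array([p[0]+c*u[0]-s*u[1],p[1]+s*u[0]+c*u[1],u[2]])
def ground(c,px,z):
    R=np.asarray(c["R"]);d=R.T@np.array([(px[0]-c["cx"])/c["fx"],(px[1]-c["cy"])/c["fy"],1]);o=-R.T@np.asarray(c["t"])
    return o+d*(z-o[2])/d[2]
E
python3 - <<'E'
from h import *
d=pickle.load(open("c0.pkl","rb"))
obs=[("top",(303,261),(-115,246,262)),("top",(385,266.5),(-115,90,262)),("top",(451,296),(-143,-30,104)),("top",(360,285),(-135,140,158)),
("scene",(424,267),(-115,90,262)),("scene",(508,249),(-115,246,262)),("scene",(348,332),(-143,-30,98)),("scene",(441,300),(-135,140,150))]
f=lambda p:np.concatenate([proj(d[n],U(p,u))-(np.array(px)+.5)*.64+.5 for n,px,u in obs])
r=least_squares(f,[.75,0,0],loss="soft_l1");print(r.x,np.round(r.fun.reshape(-1,2),1))
for n,px,z in[("cup",(553,330),.095),("holder",(257,262),.1),("brushtip",(234,245),.185),("perf",(542,264),.088),("comb",(405,352),.006)]:
    print(n,ground(d["top"],np.array(px)*.64,z))
for k,u in dict(bolt=(-135,140,148),knob=(-143,-30,98),axis=(0,-30,60)).items(): print(k,U(r.x,u))
E
```

```text
[ 0.67679864 -0.03326588 -0.07940352] [[-3.6 -0.5]
 [ 1.6  1. ]
 [-1.4 -0.1]
 [ 0.3 -2. ]
 [-3.2  1.4]
 [ 1.  -1.2]
 [-0.2  0.3]
 [-0.3 -2.9]]
cup [ 0.4670153  -0.25635247  0.095     ]
holder [0.59446938 0.32055325 0.1       ]
brushtip [0.61641443 0.34706071 0.185     ]
perf [ 0.59668267 -0.23689035  0.088     ]
comb [0.42068206 0.03024531 0.006     ]
bolt [0.55332882 0.11700122 0.148     ]
knob [ 0.5318696  -0.05182858  0.098     ]
axis [ 0.67441904 -0.06317136  0.06      ]
```

```bash
python3 - <<'E'
from h import *; import cv2
d=pickle.load(open("c0.pkl","rb"));p=[ 0.67679864,-0.03326588,-0.07940352]
out=[]
for n,(x0,y0) in dict(top=(190,125),scene=(210,150)).items():
    im=d[n]["img"][:,:,::-1][y0:y0+ (90 if n=="top" else 90),x0:x0+133].copy()
    im=cv2.resize(im,None,fx=6,fy=6,interpolation=cv2.INTER_CUBIC)[:, :798]
    im=cv2.convertScaleAbs(im,alpha=1.5)
    im=im[:300] if 0 else im
    out.append(im)
cv2.imwrite("pics/z1.png",out[0]);cv2.imwrite("pics/z2.png",out[1]);print(out[0].shape)
E
```

```text
(540, 798, 3)
```

View pics/z1.png

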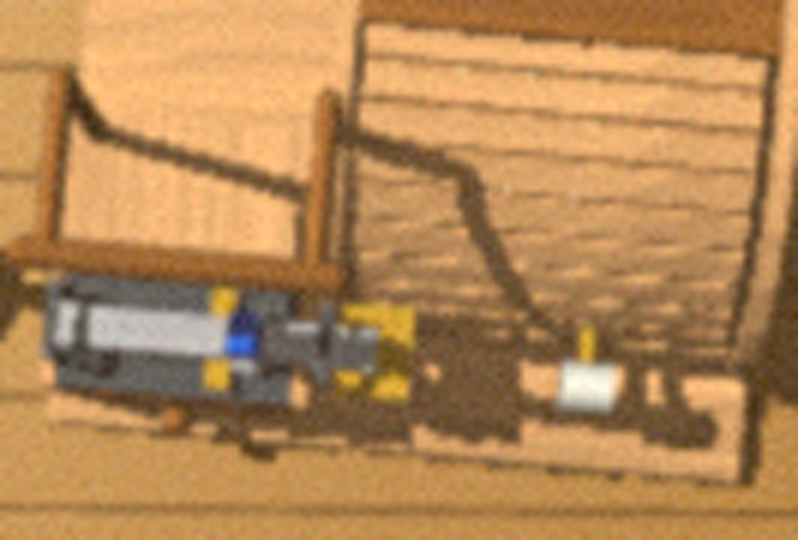

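View pics/z2.png

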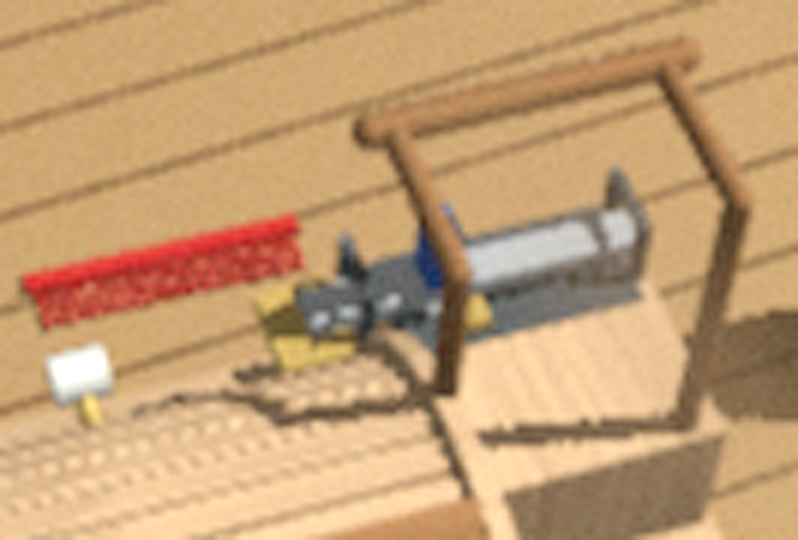

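The zooms resolve more. In the top crop the rail runs (5,252) to (348,274), blue is at (242,335), the ridge at (220,338) and the white knob at (588,387). In the scene crop the rail runs (358,128) to (698,52) and the white knob is at (80,374).

```bash
cat > pl.py <<'E'
from h import *
def plan(p,u,lean,st):
    """tool shift (x,y,z in 500mm units) and turn (30deg units) to bring grasp point to unit point u, lean toward -x by lean deg"""
    R0=Rn.from_rotvec(st["tcp_rot"]); 
    l=np.radians(lean); z=np.array([np.sin(l),0,-np.cos(l)])
    best=None
    for s in(1,-1):
        y=np.array([0,s,0.]);x=np.cross(y,z)
        Rt=Rn.from_euler("z",p[2])*Rn.from_matrix(np.stack([x,y,z],1))
        rv=(R0.inv()*Rt).as_rotvec()
        if best is None or np.linalg.norm(rv)<np.linalg.norm(best[1]): best=(Rt,rv)
    Rt,rv=best
    tcp=U(p,u)+Rt.apply([0,0,.019])
    return np.round(R0.inv().apply(tcp-st["tool_pos"])/.5,4),np.round(np.degrees(rv)/30,4),tcp,Rt
E
python3 - <<'E'
from pl import *; from workcell import bot
d=pickle.load(open("c0.pkl","rb"))
obs=[("top",(5,252),(-115,246,262)),("top",(348,274),(-115,90,262)),("top",(588,387),(-143,-30,102)),("top",(242,335),(-135,140,158)),
("scene",(358,128),(-115,90,262)),("scene",(698,52),(-115,246,262)),("scene",(80,374),(-143,-30,98))]
off=dict(top=(190,125),scene=(210,150))
f=lambda p:np.concatenate([proj(d[n],U(p,u))-((np.array(px)+.5)/6-.5+off[n]) for n,px,u in obs])
r=least_squares(f,[.75,0,0]);p=r.x;print(p,np.round(r.fun.reshape(-1,2),1))
pickle.dump(p,open("p.pkl","wb"))
print(proj(d["top"],U(p,(-135,156,109))), np.array((220,338))/6+off["top"])
for k,u in dict(bolt=(-135,140,148),knob=(-143,-30,98)).items(): print(k,U(p,u))
st=bot.read_state()
for u in [(-260,140,290),(-220,140,250)]: print(plan(p,u,30,st))
E
```

```text
[ 0.6769064  -0.03233878 -0.07928187] [[-0.6 -0.3]
 [-0.1  1.1]
 [-0.9  0.1]
 [ 0.3 -0.2]
 [-0.9  1.1]
 [ 0.4 -0.3]
 [-0.3  0.7]]
[225.67124063 181.03129752] [226.66666667 181.33333333]
bolt [0.55341829 0.1179133  0.148     ]
knob [ 0.53197962 -0.05091911  0.098     ]
(array([ 0.9126, -1.3555, -0.0841]), array([-0.1809,  0.99  ,  0.6597]), array([0.43828109, 0.12706077, 0.27354552]), Rotation.from_matrix(array([[ 8.63305078e-01, -7.91988361e-02,  4.98429419e-01],
                            [-6.85882040e-02, -9.96858839e-01, -3.95994181e-02],
                            [ 5.00000000e-01, -3.46944695e-18, -8.66025404e-01]])))
(array([ 0.9876, -1.3276, -0.0041]), array([-0.1809,  0.99  ,  0.6597]), array([0.47815545, 0.12389281, 0.23354552]), Rotation.from_matrix(array([[ 8.63305078e-01, -7.91988361e-02,  4.98429419e-01],
                            [-6.85882040e-02, -9.96858839e-01, -3.95994181e-02],
                            [ 5.00000000e-01, -3.46944695e-18, -8.66025404e-01]])))
```

```bash
python3 - <<'E'
from pl import *; from workcell import bot
st=bot.read_state();R0=Rn.from_rotvec(st["tcp_rot"]);print(R0.as_matrix().round(3))
print(R0.inv().apply(np.array([.43,-.16,.31])-st["tool_pos"])/.5)
E
```

```text
[[ 0.962  0.271 -0.   ]
 [ 0.271 -0.962  0.002]
 [ 0.    -0.002 -1.   ]]
[ 0.74086273 -0.8076024  -0.15814119]
```

Emit:
step_arm(series=[{"x": 0.2,"y": -0.2,"z": -0.16,"grip": -0.2},{"x": 0.74,"y": -0.81,"z": -0.16,"ax": -0.18,"ay": 0.99,"az": 0.66,"grip": -0.2},{"x": 0.74,"y": -0.81,"z": -0.16,"ax": -0.18,"ay": 0.99,"az": 0.66,"grip": -0.2},{"x": 0.74,"y": -0.81,"z": -0.16,"ax": -0.18,"ay": 0.99,"az": 0.66,"grip": -0.2},{"x": 0.74,"y": -0.81,"z": -0.16,"ax": -0.18,"ay": 0.99,"az": 0.66,"grip": -0.2},{"x": 0.74,"y": -0.81,"z": -0.16,"ax": -0.18,"ay": 0.99,"az": 0.66,"grip": -0.2},{"x": 0.74,"y": -0.81,"z": -0.16,"ax": -0.18,"ay": 0.99,"az": 0.66,"grip": -0.2},{"x": 0.74,"y": -0.81,"z": -0.16,"ax": -0.18,"ay": 0.99,"az": 0.66,"grip": -0.2},{"x": 0.74,"y": -0.81,"z": -0.16,"ax": -0.18,"ay": 0.99,"az": 0.66,"grip": -0.2},{"x": 0.74,"y": -0.81,"z": -0.16,"ax": -0.18,"ay": 0.99,"az": 0.66,"grip": -0.2},{"x": 0.74,"y": -0.81,"z": -0.16,"ax": -0.18,"ay": 0.99,"az": 0.66,"grip": -0.2},{"x": 0.74,"y": -0.81,"z": -0.16,"ax": -0.18,"ay": 0.99,"az": 0.66,"grip": -0.2}])

```text
validation failed for argument at $.se...
```

The call was refused by argument validation and nothing moved. The message is cut off after "$.se...", so I'll send a single row with every field to find the cause.

Emit:
step_arm(series=[{"x": 0.1,"y": -0.1,"z": -0.16,"ax": 0,"ay": 0,"az": 0,"grip": -0.2}])

```text
time: 0.2
tool_pos: [0.1967, -0.6189, 0.2606]
tcp_rot: [-3.1, -0.424, 0.005]
wrist_force: [0.7, 0.5, -0.2]
width: 0.855
grip_force: 0.0
```

```bash
python3 - <<'E'
from pl import *; from workcell import bot
st=bot.read_state();R0=Rn.from_rotvec(st["tcp_rot"]);p=pickle.load(open("p.pkl","rb"))
print(st["time"],R0.inv().apply(np.array([.43,-.16,.31])-st["tool_pos"])/.5, plan(p,(-260,140,290),30,st)[1])
E
```

```text
0.2 [ 0.69584592 -0.75989871 -0.08971371] [-0.1995  0.9962  0.649 ]
```

Emit:
step_arm(series=[{"x": 0.69,"y": -0.76,"z": -0.09,"ax": -0.18,"ay": 0.99,"az": 0.66,"grip": -0.2},{"x": 0.69,"y": -0.76,"z": -0.09,"ax": -0.18,"ay": 0.99,"az": 0.66,"grip": -0.2},{"x": 0.69,"y": -0.76,"z": -0.09,"ax": -0.18,"ay": 0.99,"az": 0.66,"grip": -0.2},{"x": 0.69,"y": -0.76,"z": -0.09,"ax": -0.18,"ay": 0.99,"az": 0.66,"grip": -0.2},{"x": 0.69,"y": -0.76,"z": -0.09,"ax": -0.18,"ay": 0.99,"az": 0.66,"grip": -0.2},{"x": 0.69,"y": -0.76,"z": -0.09,"ax": -0.18,"ay": 0.99,"az": 0.66,"grip": -0.2},{"x": 0.69,"y": -0.76,"z": -0.09,"ax": -0.18,"ay": 0.99,"az": 0.66,"grip": -0.2},{"x": 0.69,"y": -0.76,"z": -0.09,"ax": -0.18,"ay": 0.99,"az": 0.66,"grip": -0.2},{"x": 0.69,"y": -0.76,"z": -0.09,"ax": -0.18,"ay": 0.99,"az": 0.66,"grip": -0.2},{"x": 0.69,"y": -0.76,"z": -0.09,"ax": -0.18,"ay": 0.99,"az": 0.66,"grip": -0.2},{"x": 0.69,"y": -0.76,"z": -0.09,"ax": -0.18,"ay": 0.99,"az": 0.66,"grip": -0.2},{"x": 0.69,"y": -0.76,"z": -0.09,"ax": -0.18,"ay": 0.99,"az": 0.66,"grip": -0.2}])

```text
time: 1.4
tool_pos: [0.4289, -0.1584, 0.3139]
tcp_rot: [3.012, -0.109, 0.809]
wrist_force: [-0.3, 0.3, -0.6]
width: 0.599
grip_force: 0.0
```

```bash
cat > go.py <<'E'
import sys
from pl import *; from workcell import bot
# usage: go.py ux uy uz lean
st=bot.read_state();p=pickle.load(open("p.pkl","rb"));a=[float(v) for v in sys.argv[1:]]
s,r,tcp,_=plan(p,a[:3],a[3],st)
R0=Rn.from_rotvec(st["tcp_rot"]);g=st["tool_pos"]-R0.apply([0,0,.019])-np.array([p[0],p[1],0])
print("t",st["time"],"tcp",st["tool_pos"].round(4),"unit grasp mm",(Rn.from_euler("z",-p[2]).apply(g)*1000).round(1),"w",round(st["width"],3),"F",st["wrist_force"].round(1),"q",st["q"].round(2))
print("shift",s,"turn",r)
# unit axes in tool axes, per mm (normalised)
print("unit xyz 10mm in tool:",np.round((R0.inv()*Rn.from_euler("z",p[2])).as_matrix().T*.02,4).tolist())
E
python3 go.py -250 140 280 30
```

```text
t 1.4 tcp [ 0.4289 -0.1584  0.3139] unit grasp mm [-246.8 -145.4  330.4] w 0.599 F [-0.3  0.3 -0.6] q [-0.6  -0.55  2.25  0.3   1.    0.93]
shift [-0.0525 -0.5709  0.0848] turn [-0.0029 -0.0023  0.0121]
unit xyz 10mm in tool: [[0.0173, 0.0001, 0.01], [0.0001, -0.02, 0.0], [0.01, 0.0, -0.0173]]
```

```bash
python3 go.py -190 145 245 30|tail -2|head -1
```

```text
shift [ 0.0163 -0.5802  0.2055] turn [-0.0029 -0.0023  0.0121]
```

Emit:
step_arm(series=[{"x": 0.016,"y": -0.58,"z": 0.205,"ax": -0.003,"ay": -0.002,"az": 0.012,"grip": 0.2},{"x": 0.016,"y": -0.58,"z": 0.205,"ax": -0.003,"ay": -0.002,"az": 0.012,"grip": 0.2},{"x": 0.016,"y": -0.58,"z": 0.205,"ax": -0.003,"ay": -0.002,"az": 0.012,"grip": 0.2},{"x": 0.016,"y": -0.58,"z": 0.205,"ax": -0.003,"ay": -0.002,"az": 0.012,"grip": 0.2},{"x": 0.016,"y": -0.58,"z": 0.205,"ax": -0.003,"ay": -0.002,"az": 0.012,"grip": 0.2},{"x": 0.016,"y": -0.58,"z": 0.205,"ax": -0.003,"ay": -0.002,"az": 0.012,"grip": 0.2},{"x": 0.016,"y": -0.58,"z": 0.205,"ax": -0.003,"ay": -0.002,"az": 0.012,"grip": 0.2},{"x": 0.016,"y": -0.58,"z": 0.205,"ax": -0.003,"ay": -0.002,"az": 0.012,"grip": 0.2},{"x": 0.016,"y": -0.58,"z": 0.205,"ax": -0.003,"ay": -0.002,"az": 0.012,"grip": 0.2},{"x": 0.016,"y": -0.58,"z": 0.205,"ax": -0.003,"ay": -0.002,"az": 0.012,"grip": 0.2}])

```text
time: 2.4
tool_pos: [0.5095, 0.1207, 0.2291]
tcp_rot: [3.01, -0.134, 0.807]
wrist_force: [0.5, -0.8, 0.4]
width: 0.399
grip_force: 0.0
```

```bash
python3 go.py -135 145 150 30; python3 - <<'E'
from h import *; from workcell import imaging; import cv2
c=imaging.read_camera("wrist");p=pickle.load(open("p.pkl","rb"))
im=c["img"][:,:,::-1].copy()
for u in[(-135,140,160),(-135,103,142),(-135,238,142),(-143,-30,98)]: 
    q=proj(c,U(p,u));print(u,q); cv2.circle(im,tuple(int(v) for v in q.round()),2,(0,255,0),1) if abs(q).max()<2000 else 0
cv2.imwrite("pics/w1.png",cv2.resize(im,(800,600)))
E
```

```text
t 2.4 tcp [0.5095 0.1207 0.2291] unit grasp mm [-188.5  139.4  245.5] w 0.399 F [ 0.5 -0.8  0.4] q [ 0.32 -0.33  2.27 -0.3   0.73  2.15]
shift [-0.003  -0.0124  0.2188] turn [ 0.0089 -0.0001 -0.0161]
unit xyz 10mm in tool: [[0.0173, -0.0002, 0.01], [-0.0002, -0.02, -0.0001], [0.01, -0.0, -0.0173]]
(-135, 140, 160) [253.23688099 192.48852701]
(-135, 103, 142) [293.27674583 196.4337034 ]
(-135, 238, 142) [147.70909736 197.76228678]
(-143, -30, 98) [411.34606525 211.04683326]
```

View pics/w1.png

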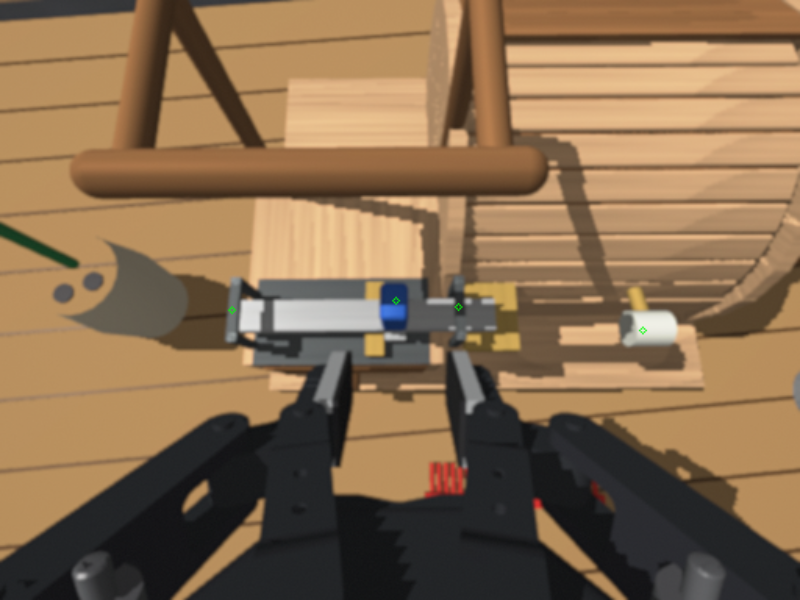

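The wrist view shows the blue paddle at (395,297), right on its projected mark. The white knob is at (648,328), about 2 mm from its mark. The pose is confirmed, so I'll approach partway and check for lag.

Emit:
step_arm(series=[{"x": 0,"y": 0,"z": 0.06,"ax": 0,"ay": 0,"az": 0,"grip": 0.2},{"x": 0,"y": 0,"z": 0.12,"ax": 0,"ay": 0,"az": 0,"grip": 0.2},{"x": 0,"y": 0,"z": 0.12,"ax": 0,"ay": 0,"az": 0,"grip": 0.2},{"x": 0,"y": 0,"z": 0.12,"ax": 0,"ay": 0,"az": 0,"grip": 0.2}])

```text
time: 2.85
tool_pos: [0.5389, 0.1187, 0.1765]
tcp_rot: [3.01, -0.133, 0.804]
wrist_force: [0.1, -0.7, 0.1]
width: 0.407
grip_force: 0.0
```

```bash
python3 go.py -135 145 150 30
```

```text
t 2.85 tcp [0.5389 0.1187 0.1765] unit grasp mm [-159.   139.8  193. ] w 0.407 F [ 0.1 -0.7  0.1] q [ 0.29 -0.21  2.28 -0.33  0.6   2.18]
shift [-0.0013 -0.0111  0.0984] turn [ 0.0089  0.0027 -0.0145]
unit xyz 10mm in tool: [[0.0173, -0.0002, 0.01], [-0.0002, -0.02, -0.0001], [0.01, 0.0, -0.0173]]
```

Emit:
step_arm(series=[{"x": 0,"y": -0.011,"z": 0.03,"ax": 0,"ay": 0,"az": -0.014,"grip": 0.2},{"x": 0,"y": -0.011,"z": 0.06,"ax": 0,"ay": 0,"az": -0.014,"grip": 0.2},{"x": 0,"y": -0.011,"z": 0.098,"ax": 0,"ay": 0,"az": -0.014,"grip": 0.2},{"x": 0,"y": -0.011,"z": 0.098,"ax": 0,"ay": 0,"az": -0.014,"grip": 0.2},{"x": 0,"y": -0.011,"z": 0.098,"ax": 0,"ay": 0,"az": -0.014,"grip": 0.2}])

```text
time: 3.35
tool_pos: [0.5643, 0.1235, 0.1356]
tcp_rot: [3.009, -0.119, 0.807]
wrist_force: [-0.1, 0.6, 1.3]
width: 0.4
grip_force: 0.0
```

```bash
python3 go.py -135 140 150 30
```

```text
t 3.35 tcp [0.5643 0.1235 0.1356] unit grasp mm [-134.1  146.5  152.1] w 0.4 F [-0.1  0.6  1.3] q [ 0.28 -0.1   2.28 -0.38  0.5   2.23]
shift [-0.0037  0.0129  0.0027] turn [ 0.0055 -0.0016  0.0018]
unit xyz 10mm in tool: [[0.0173, -0.0, 0.01], [0.0, -0.02, -0.0001], [0.01, 0.0001, -0.0173]]
```

Emit:
step_arm(series=[{"x": 0,"y": 0.012,"z": 0.003,"ax": 0,"ay": 0,"az": 0,"grip": 0.2},{"x": 0,"y": 0.012,"z": 0.003,"ax": 0,"ay": 0,"az": 0,"grip": 1},{"x": 0,"y": 0.012,"z": 0.003,"ax": 0,"ay": 0,"az": 0,"grip": 1},{"x": 0,"y": 0.012,"z": 0.003,"ax": 0,"ay": 0,"az": 0,"grip": 1},{"x": 0,"y": 0.012,"z": 0.003,"ax": 0,"ay": 0,"az": 0,"grip": 1},{"x": 0,"y": 0.012,"z": 0.003,"ax": 0,"ay": 0,"az": 0,"grip": 1},{"x": 0,"y": 0.012,"z": 0.003,"ax": 0,"ay": 0,"az": 0,"grip": 1}], force=35)

```text
time: 4.05
tool_pos: [0.5646, 0.1179, 0.1341]
tcp_rot: [3.01, -0.118, 0.808]
wrist_force: [-5.2, -0.4, 6.7]
width: 0.182
grip_force: 39.1
```

```bash
python3 go.py -135 140 163 30
```

```text
t 4.05 tcp [0.5646 0.1179 0.1341] unit grasp mm [-133.3  140.9  150.6] w 0.182 F [-5.2 -0.4  6.7] q [ 0.27 -0.1   2.28 -0.37  0.49  2.21]
shift [ 0.0095  0.0019 -0.0232] turn [ 0.0049 -0.0017  0.0024]
unit xyz 10mm in tool: [[0.0173, -0.0, 0.01], [0.0, -0.02, -0.0001], [0.01, 0.0001, -0.0173]]
```

The paddle is held at 15.5 mm, matching its 16 mm. Now I'll lift it about 12 mm.

Emit:
step_arm(series=[{"x": 0.006,"y": 0,"z": -0.0104,"ax": 0,"ay": 0,"az": 0,"grip": 1},{"x": 0.012,"y": 0,"z": -0.021,"ax": 0,"ay": 0,"az": 0,"grip": 1},{"x": 0.012,"y": 0,"z": -0.021,"ax": 0,"ay": 0,"az": 0,"grip": 1},{"x": 0.012,"y": 0,"z": -0.021,"ax": 0,"ay": 0,"az": 0,"grip": 1}])

```text
time: 4.45
tool_pos: [0.5644, 0.1179, 0.145]
tcp_rot: [3.01, -0.118, 0.806]
wrist_force: [5.2, 0.7, -4.4]
width: 0.179
grip_force: 37.0
```

```bash
python3 go.py -135 185 163 30
```

```text
t 4.45 tcp [0.5644 0.1179 0.145 ] unit grasp mm [-133.5  140.9  161.5] w 0.179 F [ 5.2  0.7 -4.4] q [ 0.27 -0.11  2.27 -0.36  0.52  2.18]
shift [-0.0009 -0.0883 -0.0043] turn [ 0.0047 -0.      0.0031]
unit xyz 10mm in tool: [[0.0173, 0.0, 0.01], [0.0, -0.02, -0.0], [0.01, 0.0001, -0.0173]]
```

Emit:
step_arm(series=[{"x": 0.001,"y": 0,"z": -0.0017,"ax": 0,"ay": 0,"az": 0,"grip": 1},{"x": 0.001,"y": -0.02,"z": -0.0017,"ax": 0,"ay": 0,"az": 0,"grip": 1},{"x": 0.001,"y": -0.04,"z": -0.0017,"ax": 0,"ay": 0,"az": 0,"grip": 1},{"x": 0.001,"y": -0.06,"z": -0.0017,"ax": 0,"ay": 0,"az": 0,"grip": 1},{"x": 0.001,"y": -0.084,"z": -0.0017,"ax": 0,"ay": 0,"az": 0,"grip": 1},{"x": 0.001,"y": -0.084,"z": -0.0017,"ax": 0,"ay": 0,"az": 0,"grip": 1},{"x": 0.001,"y": -0.084,"z": -0.0017,"ax": 0,"ay": 0,"az": 0,"grip": 1}])

```text
time: 5.15
tool_pos: [0.5679, 0.1601, 0.1456]
tcp_rot: [3.01, -0.116, 0.806]
wrist_force: [5.4, 1.0, -4.6]
width: 0.178
grip_force: 36.9
```

```bash
python3 go.py -135 183 150 30
```

```text
t 5.15 tcp [0.5679 0.1601 0.1456] unit grasp mm [-133.4  183.2  162.1] w 0.178 F [ 5.4  1.  -4.6] q [ 0.36 -0.08  2.24 -0.43  0.54  2.33]
shift [-0.0148  0.0003  0.0194] turn [0.0043 0.0004 0.0049]
unit xyz 10mm in tool: [[0.0173, 0.0, 0.01], [0.0001, -0.02, -0.0], [0.01, 0.0001, -0.0173]]
```

Emit:
step_arm(series=[{"x": -0.006,"y": 0,"z": 0.01,"ax": 0,"ay": 0,"az": 0,"grip": 1},{"x": -0.0118,"y": 0,"z": 0.0204,"ax": 0,"ay": 0,"az": 0,"grip": 1},{"x": -0.0118,"y": 0,"z": 0.0204,"ax": 0,"ay": 0,"az": 0,"grip": 1},{"x": -0.0118,"y": 0,"z": 0.0204,"ax": 0,"ay": 0,"az": 0,"grip": 0.2},{"x": -0.0118,"y": 0,"z": 0.0204,"ax": 0,"ay": 0,"az": 0,"grip": 0.2},{"x": -0.0118,"y": 0,"z": 0.0204,"ax": 0,"ay": 0,"az": 0,"grip": 0.2},{"x": -0.0118,"y": 0,"z": 0.0204,"ax": 0,"ay": 0,"az": 0,"grip": 0.2}])

```text
time: 5.85
tool_pos: [0.5673, 0.1595, 0.1338]
tcp_rot: [3.01, -0.118, 0.805]
wrist_force: [-0.2, -0.2, -0.5]
width: 0.401
grip_force: 0.0
```

```bash
python3 go.py -180 183 228 30; python3 go.py -190 -31 220 30
```

```text
t 5.85 tcp [0.5673 0.1595 0.1338] unit grasp mm [-133.9  182.6  150.3] w 0.401 F [-0.2 -0.2 -0.5] q [ 0.36 -0.06  2.25 -0.45  0.52  2.35]
shift [-0.0022 -0.0004 -0.1807] turn [0.0061 0.0018 0.0034]
unit xyz 10mm in tool: [[0.0173, -0.0, 0.01], [0.0, -0.02, -0.0001], [0.01, 0.0001, -0.0173]]
t 5.85 tcp [0.5673 0.1595 0.1338] unit grasp mm [-133.9  182.6  150.3] w 0.401 F [-0.2 -0.2 -0.5] q [ 0.36 -0.06  2.25 -0.45  0.52  2.35]
shift [-0.0283  0.4275 -0.1755] turn [0.0061 0.0018 0.0034]
unit xyz 10mm in tool: [[0.0173, -0.0, 0.01], [0.0, -0.02, -0.0001], [0.01, 0.0001, -0.0173]]
```

Emit:
step_arm(series=[{"x": 0,"y": 0,"z": -0.09,"ax": 0,"ay": 0,"az": 0,"grip": 0.2},{"x": 0,"y": 0,"z": -0.18,"ax": 0,"ay": 0,"az": 0,"grip": 0.2},{"x": 0,"y": 0,"z": -0.18,"ax": 0,"ay": 0,"az": 0,"grip": 0.2},{"x": -0.03,"y": 0.1,"z": -0.16,"ax": 0,"ay": 0,"az": 0,"grip": -0.2},{"x": -0.04,"y": 0.2,"z": -0.13,"ax": 0,"ay": 0,"az": 0,"grip": -0.2},{"x": -0.05,"y": 0.3,"z": -0.1,"ax": 0,"ay": 0,"az": 0,"grip": -0.2},{"x": -0.066,"y": 0.39,"z": -0.07,"ax": 0,"ay": 0,"az": 0,"grip": -0.2},{"x": -0.066,"y": 0.429,"z": -0.061,"ax": 0,"ay": 0,"az": 0,"grip": -0.2},{"x": -0.066,"y": 0.429,"z": -0.061,"ax": 0,"ay": 0,"az": 0,"grip": -0.2},{"x": -0.066,"y": 0.429,"z": -0.061,"ax": 0,"ay": 0,"az": 0,"grip": -0.2}])

```text
time: 6.85
tool_pos: [0.5065, -0.0517, 0.1441]
tcp_rot: [3.01, -0.122, 0.804]
wrist_force: [-0.4, 0.7, -0.0]
width: 0.604
grip_force: 0.0
```

```bash
python3 go.py -143 -31 98 30; python3 - <<'E'
from h import *; from workcell import imaging; import cv2
c=imaging.read_camera("wrist");p=pickle.load(open("p.pkl","rb"))
im=c["img"][:,:,::-1].copy()
for u in[(-135,182,160),(-143,-43,98),(-143,-17,98)]: 
    q=proj(c,U(p,u));print(u,q*800/512); cv2.circle(im,tuple(int(v) for v in q.round()),2,(0,255,0),1) if abs(q).max()<2000 else 0
cv2.imwrite("pics/w2.png",cv2.resize(im,(800,600)))
E
```

```text
t 6.85 tcp [ 0.5065 -0.0517  0.1441] unit grasp mm [-177.9  -32.7  160.6] w 0.604 F [-0.4  0.7 -0. ] q [-0.18 -0.29  2.41  0.1   0.5   1.39]
shift [-0.002  -0.0041  0.1433] turn [ 0.0077  0.003  -0.0017]
unit xyz 10mm in tool: [[0.0173, -0.0001, 0.01], [-0.0, -0.02, -0.0001], [0.01, 0.0001, -0.0173]]
(-135, 182, 160) [-215.81597135  277.45251345]
(-143, -43, 98) [418.001668   327.17571571]
(-143, -17, 98) [364.88077735 327.27116941]
```

View pics/w2.png

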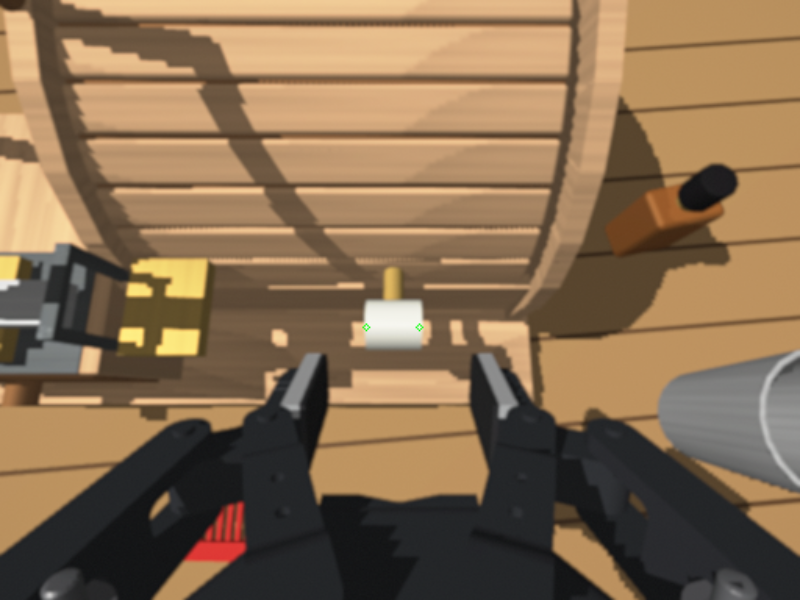

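The wrist view shows the white knob spanning columns 365–423 at row 325, centred between the fingers. The bolt tongue is clear of the brass tab. Next I'll advance and grip.

Emit:
step_arm(series=[{"x": -0.002,"y": -0.002,"z": 0.05,"ax": 0,"ay": 0,"az": 0,"grip": -0.2},{"x": -0.002,"y": -0.002,"z": 0.1,"ax": 0,"ay": 0,"az": 0,"grip": -0.2},{"x": -0.002,"y": -0.002,"z": 0.143,"ax": 0,"ay": 0,"az": 0,"grip": -0.2},{"x": -0.002,"y": -0.002,"z": 0.143,"ax": 0,"ay": 0,"az": 0,"grip": 0.1},{"x": -0.002,"y": -0.002,"z": 0.143,"ax": 0,"ay": 0,"az": 0,"grip": 1},{"x": -0.002,"y": -0.002,"z": 0.143,"ax": 0,"ay": 0,"az": 0,"grip": 1},{"x": -0.002,"y": -0.002,"z": 0.143,"ax": 0,"ay": 0,"az": 0,"grip": 1},{"x": -0.002,"y": -0.002,"z": 0.143,"ax": 0,"ay": 0,"az": 0,"grip": 1}], force=40)

```text
time: 7.7
tool_pos: [0.5415, -0.0522, 0.0828]
tcp_rot: [3.01, -0.117, 0.806]
wrist_force: [5.1, -2.9, -8.4]
width: 0.3
grip_force: 40.2
```

```bash
python3 go.py -143 -31 98 30; python3 - <<'E'
import numpy as np
t0=np.arctan2(38,143)
for t in np.arange(.1,1.27,.05):
    dx=-148*np.cos(t0+t)+143;dz=148*np.sin(t0+t)-38
    print(round(t,2),round(dx,1),round(dz,1),"x",round(.00173*dx+.001*dz,3),"z",round(.001*dx-.00173*dz,3))
E
```

```text
t 7.7 tcp [ 0.5415 -0.0522  0.0828] unit grasp mm [-142.9  -30.5   99.3] w 0.3 F [ 5.1 -2.9 -8.4] q [-0.17 -0.1   2.4   0.13  0.33  1.37]
shift [-0.0015  0.0009  0.0021] turn [0.005  0.0004 0.0049]
unit xyz 10mm in tool: [[0.0173, 0.0, 0.01], [0.0001, -0.02, -0.0001], [0.01, 0.0001, -0.0173]]
0.1 4.5 14.1 x 0.022 z -0.02
0.15 7.3 21.0 x 0.034 z -0.029
0.2 10.4 27.7 x 0.046 z -0.038
0.25 13.8 34.2 x 0.058 z -0.045
0.3 17.6 40.6 x 0.071 z -0.053
0.35 21.7 46.8 x 0.084 z -0.059
0.4 26.1 52.7 x 0.098 z -0.065
0.45 30.7 58.4 x 0.112 z -0.07
0.5 35.7 63.9 x 0.126 z -0.075
0.55 40.9 69.2 x 0.14 z -0.079
0.6 46.4 74.1 x 0.154 z -0.082
0.65 52.1 78.8 x 0.169 z -0.084
0.7 58.1 83.2 x 0.184 z -0.086
0.75 64.3 87.3 x 0.198 z -0.087
0.8 70.6 91.1 x 0.213 z -0.087
0.85 77.2 94.5 x 0.228 z -0.086
0.9 83.9 97.7 x 0.243 z -0.085
0.95 90.7 100.5 x 0.257 z -0.083
1.0 97.7 102.9 x 0.272 z -0.08
1.05 104.8 105.0 x 0.286 z -0.077
1.1 112.0 106.7 x 0.3 z -0.073
1.15 119.3 108.1 x 0.314 z -0.068
1.2 126.6 109.1 x 0.328 z -0.062
1.25 134.0 109.7 x 0.341 z -0.056
```

Emit:
step_arm(series=[{"x": 0.011,"y": 0,"z": -0.01,"ax": 0,"ay": 0,"az": 0,"grip": 1},{"x": 0.022,"y": 0,"z": -0.02,"ax": 0,"ay": 0,"az": 0,"grip": 1},{"x": 0.034,"y": 0,"z": -0.029,"ax": 0,"ay": 0,"az": 0,"grip": 1},{"x": 0.046,"y": 0,"z": -0.038,"ax": 0,"ay": 0,"az": 0,"grip": 1},{"x": 0.058,"y": 0,"z": -0.045,"ax": 0,"ay": 0,"az": 0,"grip": 1},{"x": 0.071,"y": 0,"z": -0.053,"ax": 0,"ay": 0,"az": 0,"grip": 1},{"x": 0.084,"y": 0,"z": -0.059,"ax": 0,"ay": 0,"az": 0,"grip": 1},{"x": 0.098,"y": 0,"z": -0.065,"ax": 0,"ay": 0,"az": 0,"grip": 1},{"x": 0.112,"y": 0,"z": -0.07,"ax": 0,"ay": 0,"az": 0,"grip": 1},{"x": 0.126,"y": 0,"z": -0.075,"ax": 0,"ay": 0,"az": 0,"grip": 1},{"x": 0.126,"y": 0,"z": -0.075,"ax": 0,"ay": 0,"az": 0,"grip": 1}])

```text
time: 8.8
tool_pos: [0.5756, -0.055, 0.1456]
tcp_rot: [3.011, -0.117, 0.8]
wrist_force: [-5.8, -4.3, -1.3]
width: 0.3
grip_force: 41.3
```

```bash
python3 go.py -9 -31 208 30
```

```text
t 8.8 tcp [ 0.5756 -0.055   0.1456] unit grasp mm [-108.7  -30.5  162.1] w 0.3 F [-5.8 -4.3 -1.3] q [-0.16 -0.13  2.28  0.08  0.47  1.42]
shift [0.2187 0.0014 0.0193] turn [0.0056 0.0079 0.0052]
unit xyz 10mm in tool: [[0.0174, 0.0, 0.0099], [0.0001, -0.02, -0.0001], [0.0099, 0.0001, -0.0174]]
```

Emit:
step_arm(series=[{"x": 0.014,"y": 0,"z": -0.004,"ax": 0,"ay": 0,"az": 0,"grip": 1},{"x": 0.028,"y": 0,"z": -0.007,"ax": 0,"ay": 0,"az": 0,"grip": 1},{"x": 0.058,"y": 0,"z": -0.011,"ax": 0,"ay": 0,"az": 0,"grip": 1},{"x": 0.087,"y": 0,"z": -0.012,"ax": 0,"ay": 0,"az": 0,"grip": 1},{"x": 0.117,"y": 0,"z": -0.01,"ax": 0,"ay": 0,"az": 0,"grip": 1},{"x": 0.146,"y": 0,"z": -0.005,"ax": 0,"ay": 0,"az": 0,"grip": 1},{"x": 0.16,"y": 0,"z": -0.001,"ax": 0,"ay": 0,"az": 0,"grip": 1},{"x": 0.174,"y": 0,"z": 0.002,"ax": 0,"ay": 0,"az": 0,"grip": 1},{"x": 0.188,"y": 0,"z": 0.007,"ax": 0,"ay": 0,"az": 0,"grip": 1},{"x": 0.202,"y": 0,"z": 0.013,"ax": 0,"ay": 0,"az": 0,"grip": 1},{"x": 0.217,"y": 0,"z": 0.019,"ax": 0,"ay": 0,"az": 0,"grip": 1},{"x": 0.217,"y": 0,"z": 0.019,"ax": 0,"ay": 0,"az": 0,"grip": 1}])

```text
time: 10.0
tool_pos: [0.6752, -0.0631, 0.1922]
tcp_rot: [3.009, -0.117, 0.803]
wrist_force: [0.6, -5.5, -4.6]
width: 0.298
grip_force: 41.5
```

```bash
python3 go.py -9 -31 208 30
```

```text
t 10.0 tcp [ 0.6752 -0.0631  0.1922] unit grasp mm [ -8.7 -30.7 208.7] w 0.298 F [ 0.6 -5.5 -4.6] q [-0.14  0.01  2.05  0.06  0.56  1.46]
shift [-0.0011  0.0004  0.0009] turn [0.0068 0.0033 0.0049]
unit xyz 10mm in tool: [[0.0173, 0.0, 0.01], [0.0001, -0.02, -0.0001], [0.01, 0.0001, -0.0173]]
```

The cover is at about 1.25 rad. I'll release and back out along the tool axis.

Emit:
step_arm(series=[{"x": 0,"y": 0,"z": 0,"ax": 0,"ay": 0,"az": 0,"grip": -0.2},{"x": 0,"y": 0,"z": 0,"ax": 0,"ay": 0,"az": 0,"grip": -0.2},{"x": 0,"y": 0,"z": 0,"ax": 0,"ay": 0,"az": 0,"grip": -0.2},{"x": 0,"y": 0,"z": 0,"ax": 0,"ay": 0,"az": 0,"grip": -0.2},{"x": 0,"y": 0,"z": -0.06,"ax": 0,"ay": 0,"az": 0,"grip": -0.2},{"x": 0,"y": 0,"z": -0.14,"ax": 0,"ay": 0,"az": 0,"grip": -0.2},{"x": 0,"y": 0,"z": -0.22,"ax": 0,"ay": 0,"az": 0,"grip": -0.2},{"x": 0,"y": 0,"z": -0.28,"ax": 0,"ay": 0,"az": 0,"grip": -0.2},{"x": 0,"y": 0,"z": -0.28,"ax": 0,"ay": 0,"az": 0,"grip": -0.2},{"x": 0,"y": 0,"z": -0.28,"ax": 0,"ay": 0,"az": 0,"grip": -0.2}])

```text
time: 11.0
tool_pos: [0.6065, -0.0569, 0.315]
tcp_rot: [3.008, -0.118, 0.81]
wrist_force: [-0.5, -0.3, 0.0]
width: 0.601
grip_force: 0.0
```

```bash
python3 go.py -9 -31 208 30|head -1; python3 - <<'E'
from h import *; from workcell import imaging; import cv2
p=pickle.load(open("p.pkl","rb"))
c=imaging.read_camera("wrist");im=c["img"][:,:,::-1].copy()
for u in[(-8,-31,208),(-135,182,160)]:
    q=proj(c,U(p,u)); print(q*800/512); cv2.circle(im,tuple(int(v) for v in q.round()),2,(0,255,0),1)
s=imaging.read_camera("scene")["img"][150:240,210:343,::-1]
cv2.imwrite("pics/w3.png",np.vstack([cv2.resize(im,(440,330)),cv2.convertScaleAbs(cv2.resize(s,(440,270),interpolation=2),alpha=1.4)]))
E
```

```text
t 11.0 tcp [ 0.6065 -0.0569  0.315 ] unit grasp mm [-77.7 -30.  331.5] w 0.601 F [-0.5 -0.3  0. ] q [-0.15 -0.23  2.04  0.05  0.81  1.47]
[398.74250339 289.75809501]
[ 88.19055539 485.92998231]
```

View pics/w3.png

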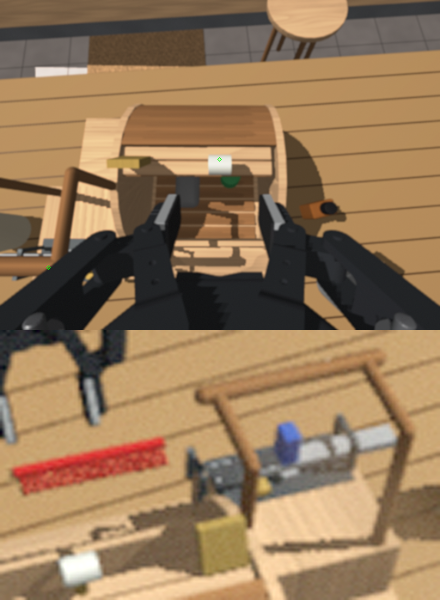

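The wrist view shows the cover rolled back, with the white knob on its mark at (220,160), and the box open. The scene view shows the bolt at the far end and down, the comb in place, and the gripper clear.

```bash
python3 -c "
from workcell import bot
print(bot.finish_job())"
```

```text
the job is handed in; nothing more can be done
None
```

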